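# Hold back the spring pusher for restocking spice jars

### The arm

A 7-joint arm with a two-finger parallel gripper is mounted at the origin on the work surface. World frame = base frame: x ahead of the robot, y to its left, z up, the work surface at z = 0. Lengths are in m, angles in degrees, forces in N, time in s.
With the tool pointing down it reaches from about 0.425 to 0.875 m from the base axis. Payload 4.7 kg.
Tool frame: the origin (TCP) lies on the centre line of the jaws, within the pads' length; the fingertips stand 17 mm ahead of it and the grasp point (between the pads) lies 2 mm behind it; z points along the fingers, y is the line along which they close (so a half turn about z gives the same grasp; the last joint's range is limited). The gripper opens to 87 mm and grips with 3 to 60 N. Pads are 19 mm wide; open, the fingers measure 117 mm over their backs; the gripper's body (75 mm by 190 mm) begins 51 mm behind the grasp point.
Start: joints at [67.042, 18.392, -4.016, 83.108, 1.295, 78.541, -3.26], TCP at [0.262, -0.595, 0.24] pointing down, gripper open.
Joint ranges: [-163.93, 163.93], [-17.29, 119.83], [-79.2, 71.16], [3.27, 140.29], [-89.18, 269.18], [5.43, 117.66], [-154.24, 154.24]. Speed limits (degrees/s): [147.25, 147.25, 180, 180, 180, 180, 180].

### API

Orientations are given as [roll, pitch, yaw] about the fixed x, y, z axes, in that order (R = Rz(yaw) Ry(pitch) Rx(roll)).
In Python, from cell import env, read_camera gives the robot as it stands.
- The arm moves only by the shell command python3 -m jog 'ROWS' [FORCE]. ROWS is JSON, a list of rows, each a list of 5 numbers: the opening, from 0 (shut) to 1 (fully open), then the shift along the tool's x, y, z each as a share of 0.02 m, from -1 to 1, then the turn about the tool's z as a share of 45 degrees, from -1 to 1. In form: [[gripper, x, y, z, yaw], ...]. A call has 1 to 12 rows; each row shifts and turns the commanded pose from where the row before left it, along the tool's axes as they then stand; what a row does not reach is not made up. A row lasts 1/12 s, in which the tool goes at most 41.7 mm and 7.16 degrees, less where a joint would pass 70% of its speed; a pose out of reach is approached as far as the arm can. A call with a number of a shift or a turn outside -1 to 1 is refused whole. A call with a gripper value outside its range is refused whole. The fingers move at their own pace and stop on an object; FORCE is the grip in N (left out, the last holds). Time passes only in rows, so rows that do not move let the fingers close. It gives the time, the measured TCP pose, the force, the opening and the grip force at its end, in the units of the state.
- env.get_obs(): the state, without advancing time (a new reading comes with each control period).
- read_camera(name): name is "side" or "top"; returns a dict with "color" (400x640x3 uint8, red, green, blue), "range_z" (400x640 float32, m along the optical axis (not along the pixel's ray), 0 where there is no reading), "mtx" (3x3 intrinsics, pixels), "world_from_camera" (4x4, takes a point from camera to world coordinates). Camera axes: x right, y down, z forward; pixel columns grow to the right and rows downward; lengths in m; the calibration is good to about 2 mm. A picture is of the moment at which its call begins.
- env.sign_off(): hands the job in; it is judged then, once.
The state is a dict: "time_s": time; "qpos": joint angles; "joint_velocities": joint speeds; "effort": joint torques, N m; "tool_pos": TCP position; "tool_rot": TCP orientation; "force": force on the tool from outside, world axes, zero at the start; "wrist_torque": the same for the moment, N m; "grip_width": finger opening in m; "grasp_force": force on a finger pad.
Only numpy, scipy, OpenCV 4.12 (cv2) and the standard library are available. Lean on these libraries where they do the work, as an engineer would, in place of code of your own. Each camera call takes 0.05 s, during which the arm holds its last target. There are 200 camera calls.

### The job

Two spring-pusher lanes for spice jars stand on the counter: one is full, the other is down to its last jar. In the lane with one jar, pull the pusher back to the full-line (level with the pair of posts on the side walls) and keep holding it there so that I can drop three fresh jars in; finish while still holding it. Leave the last jar standing in its place at the front, and leave the full lane, the fresh jars and the bowl alone.

Things in the scene. Friction and masses are not known exactly. Their poses are not given: they have to be found in the camera images.
- lane: Lane to restock (the one with a single jar; may be on either side): white plastic trough fixed to the counter, 298 mm long (x), 60 wide (y). Origin: centre of its underside; x points to its front end, away from the robot within 0.3 rad, z up. Floor 4 mm thick, side walls 5 thick and 32 high, front stop 42 high with its inner face at x = +144 mm, rear lip 16 high.
- lane_mark (a point): Full-line of that lane, on its centre line at x = -56 mm in its frame (200 mm behind the front stop's inner face), 48 mm above the counter: the midpoint between the tops of two moulded ribs, 6 mm long and 16 mm wide, that run up the outside of the side walls and stand 16 mm above them as posts. The front face of the pusher's paddle is to be level with it.
- pusher (a joint): Pusher of the lane to restock: distance (m) of its paddle's front face behind the front stop. Starts at about 0.047, pressed on the last jar; grows as it is pulled back along the lane's -x; 0.200 = level with the full-line; end of travel 0.225. A strip spring always draws it forward, about 4 N at the start, 6 N at the full-line; let go, it runs forward again.
- pusher_grip (a point): Grip point on that pusher's fin: on the lane's centre line, 24 mm behind the paddle's front face, 100 mm above the counter; axes as the lane's. Grey plastic: paddle 46 mm wide, 6 thick, top 79 mm above the counter; behind it an upright fin 10 mm thick (y), 38 long (x), top 116 mm above the counter, its rear edge a round bead 16 mm thick. Take the fin from above, fingers on its two sides.
- jar_last: The last jar, at the front of the lane to be restocked: glass spice jar with a steel screw lid, 47 mm across and 95 mm tall, about 0.17 kg; origin at the centre of its underside, z up. It stands on the lane's floor between front stop and paddle.
- lane_full: The other lane, same make, fixed as well, with four jars in a row. Frame as for lane. Leave alone.
- pusher_full (a joint): Pusher of the full lane, value as for pusher: about 0.188, pressed against its four jars. Leave alone.
- jar_fresh0: One of three fresh jars standing on the counter to the robot's left: glass spice jar with a steel screw lid, 47 mm across and 95 mm tall, about 0.17 kg; origin at the centre of its underside, z up. Leave alone.
- jar_fresh1: Fresh jar, same as jar_fresh0. Leave alone.
- jar_fresh2: Fresh jar, same as jar_fresh0. Leave alone.
- bowl: White bowl heaped with vegetables on the robot's right, 210 mm across, about 150 mm tall with its load, 1.4 kg; origin at the centre of its underside. Leave alone.

How it is judged (in metres and radians):
On the way, in this order (a step that is already met when the one before it is completed fails the run):
1. the fingers have the pusher and have drawn it at least 20 mm off the last jar (value of joint pusher above 0.067 m and contact force between the fingers and pusher above 1 N), for 0.1 s.
2. the paddle's front face is held level with the full-line, within 8 mm (value of joint pusher between 0.192 and 0.208 m and contact force between the fingers and pusher above 1 N), for 0.3 s.
At the end, for the whole second after the job is handed in: The fingers still hold the pusher (more than 1 N) with its paddle's front face within 8 mm of the full-line, at rest, and no jar or bowl props it; the last jar stands upright within 15 mm of where it was. The full lane's pusher, the fresh jars and the bowl are where they were (all of step 2 and velocity of joint pusher between -0.01 and 0.01 m/s and contact force between pusher and jar_last below 0.3 N and angle between jar_last's own z axis and vertical below 0.1 rad and distance of jar_last from where it was at the start of the episode below 0.015 m and contact force between pusher and jar_fresh0 below 0.3 N and contact force between pusher and jar_fresh1 below 0.3 N and contact force between pusher and jar_fresh2 below 0.3 N and contact force between pusher and bowl below 0.3 N); the arm keeps its last pose, push and grip.
It fails at once if the last jar is tipped over (angle between jar_last's own z axis and vertical above 0.4 rad).
It fails at once if the full lane is disturbed (its pusher moved by more than 12 mm) (value of joint pusher_full below 0.176 m or value of joint pusher_full above 0.2 m).
It fails at once if a fresh jar or the bowl is moved by more than 30 mm (distance of any of jar_fresh0, jar_fresh1, jar_fresh2, bowl from where it was at the start of the episode above 0.03 m).
It fails at once if a fresh jar is knocked over (angle between any of jar_fresh0, jar_fresh1, jar_fresh2's own z axis and vertical above 0.4 rad).
It also fails if it takes over 35 s, if anything falls off the work surface, if the arm or the gripper's body presses on something with over 40 N, if the wrist force passes 120 N, or if a joint passes its speed limit or range.

## Working session

There is one attempt and no reset: what is moved stays moved. The work goes in short steps, Python scripts to look and compute and a shell command to move; the robot and the scene stay as the last step left them, time stands still between calls to the robot, and variables do not carry over. Pictures are saved under pics/ and viewed, at most 10 in all, crops included, and the job is handed in when it is done.

```bash
mkdir -p pics; python3 - <<'E'
from cell import env, read_camera
import cv2,numpy as np
for n in("top","side"):
    c=read_camera(n); cv2.imwrite(f"pics/{n}0.png",c["color"][:,:,::-1]); np.savez(f"{n}0.npz",**c)
    print(n,c["mtx"].tolist(),np.round(c["world_from_camera"],3).tolist())
print(env.get_obs())
E
```

```text
top [[506.05749485794183, 0.0, 320.4386342629113], [0.0, 506.05749485794183, 195.97907533416736], [0.0, 0.0, 1.0]] [[-0.023, -0.991, 0.131, 0.406], [-1.0, 0.021, -0.019, -0.019], [0.016, -0.131, -0.991, 1.406], [0.0, 0.0, 0.0, 1.0]]
side [[472.0191416352948, 0.0, 321.60071998988485], [0.0, 472.0191416352948, 201.30315228912312], [0.0, 0.0, 1.0]] [[-0.945, -0.19, 0.267, 0.219], [-0.327, 0.587, -0.741, 0.939], [-0.016, -0.787, -0.617, 0.902], [0.0, 0.0, 0.0, 1.0]]
{'time_s': 0.1, 'qpos': array([67.03999747, 18.4352081 , -4.01496486, 83.16967911,  1.29449075,
       78.54157259, -3.25899444]), 'joint_velocities': array([ 0.01595917, -0.14688145,  0.01395316, -0.16976371,  0.01963216,
        0.0025183 , -0.08745424]), 'effort': array([-5.76100920e-04, -4.92568660e+01, -4.05913275e-01, -3.13398743e+01,
       -6.39923522e-02,  3.94335121e-02,  5.27653151e-05]), 'tool_pos': array([ 0.26172828, -0.59444791,  0.23855082]), 'tool_rot': array([-1.79898745e+02,  5.26834774e-03,  2.37700072e+01]), 'force': array([ 0.78534778,  0.01766555, -0.49984475]), 'wrist_torque': array([ 0.00120029, -0.04600367,  0.00762226]), 'grasp_force': 0.0, 'grip_width': 0.08693263083655293}
```

View pics/top0.png

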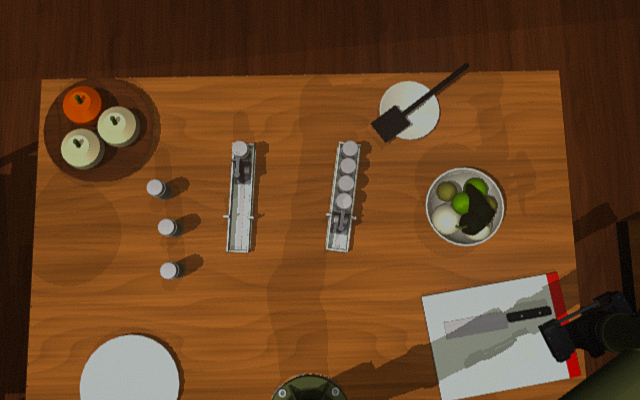

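View pics/side0.png

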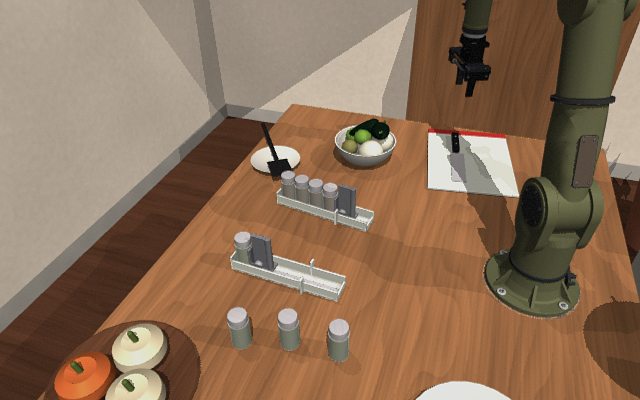

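The top view shows the left lane (columns 228–256, rows 142–252) with its single jar at (240,149) and the pusher fin near (243,170). The right lane is full, the fresh jars are at (157,188), (168,227) and (171,270), and the bowl is at (466,206). The side view agrees: the last jar is at (243,247), the fin at (261,252) and the posts near (302,283) and (312,264).

```bash
cat > h.py <<'E'
import numpy as np,cv2
def cloud(c):
    K=c["mtx"];z=c["range_z"];v,u=np.mgrid[:400,:640]
    p=np.stack([(u-K[0,2])/K[0,0]*z,(v-K[1,2])/K[1,1]*z,z],-1)
    T=c["world_from_camera"];return p@T[:3,:3].T+T[:3,3]
def ray(c,u,v,h):
    d=c["world_from_camera"][:3,:3]@np.linalg.solve(c["mtx"],[u,v,1]);o=c["world_from_camera"][:3,3]
    return o+d*(h-o[2])/d[2]
E
python3 - <<'E'
from h import *
for n,(a,b,cc,d) in dict(top=(135,260,215,268),side=(225,305,222,352)).items():
    c=np.load(n+"0.npz");P=cloud(c);m=np.zeros((400,640),bool);m[a:b,cc:d]=1
    m&=c["range_z"]>0
    hsv=cv2.cvtColor(c["color"],cv2.COLOR_RGB2HSV)
    tb=P[m&(hsv[...,1]>100)];print(n,"table z",np.median(tb[:,2]))
    w=m&(P[...,2]>.022)&(P[...,2]<.042)&(hsv[...,1]<60)
    w=cv2.morphologyEx(w.astype(np.uint8),cv2.MORPH_OPEN,np.ones((2,2)))>0
    r=cv2.minAreaRect((P[w][:,:2]*1000).astype(np.float32));print("walls",w.sum(),r)
    for lo,hi,t in((.085,.104,"lid/paddle"),(.107,.125,"fin"),(.042,.056,"posts")):
        q=m&(P[...,2]>lo)&(P[...,2]<hi);Q=P[q]
        if len(Q)>3: print(t,len(Q),Q.mean(0),np.percentile(Q,[3,97],axis=0).round(3).tolist(), cv2.minAreaRect((Q[:,:2]*1000).astype(np.float32)))
        if t!="lid/paddle": print(np.argwhere(q)[:40].tolist())
c=np.load("top0.npz")
im=cv2.resize(c["color"][135:260,200:290,::-1],None,fx=4.7,fy=4.7,interpolation=cv2.INTER_CUBIC);cv2.imwrite("pics/crop0.png",im)
E
```

```text
top table z 0.00044865935442683913
walls 493 ((528.3568725585938, 146.32614135742188), (362.6029052734375, 194.7879180908203), 25.378623962402344)
lid/paddle 233 [0.70431656 0.16539576 0.09778547] [[0.641, 0.148, 0.089], [0.729, 0.184, 0.103]] ((683.4022827148438, 161.3356475830078), (98.6255874633789, 41.28759765625), 9.900659561157227)
fin 95 [0.65587302 0.16880413 0.11561988] [[0.633, 0.164, 0.11], [0.682, 0.175, 0.121]] ((657.2109375, 170.23123168945312), (15.30859661102295, 52.43507385253906), 89.79998779296875)
[[157, 236], [157, 237], [157, 238], [157, 239], [158, 236], [158, 237], [158, 238], [158, 239], [158, 240], [159, 236], [159, 237], [159, 238], [159, 239], [160, 236], [160, 237], [160, 238], [160, 239], [161, 236], [161, 237], [161, 238], [161, 239], [161, 240], [162, 236], [162, 237], [162, 238], [162, 239], [163, 236], [163, 237], [163, 238], [163, 239], [164, 236], [164, 237], [164, 238], [164, 239], [165, 236], [165, 237], [165, 238], [165, 239], [166, 236], [166, 237]]
posts 75 [0.63549236 0.16455648 0.04735333] [[0.532, 0.137, 0.042], [0.737, 0.214, 0.055]] ((635
[... 1568 characters left out ...]
 [237, 263], [237, 264]]
posts 175 [0.65296609 0.18460711 0.04869883] [[0.532, 0.149, 0.042], [0.721, 0.218, 0.056]] ((626.9942016601562, 202.34414672851562), (213.22804260253906, 78.60624694824219), 12.575803756713867)
[[253, 236], [253, 237], [253, 253], [253, 255], [253, 256], [254, 232], [254, 236], [254, 237], [254, 238], [254, 239], [254, 246], [254, 247], [254, 252], [254, 253], [254, 254], [254, 255], [254, 256], [254, 257], [254, 258], [255, 237], [255, 238], [255, 239], [255, 240], [255, 241], [255, 242], [255, 246], [255, 247], [255, 252], [255, 253], [255, 254], [255, 255], [255, 256], [255, 257], [255, 258], [255, 259], [255, 260], [255, 261], [256, 237], [256, 238], [256, 239]]
```

View pics/crop0.png

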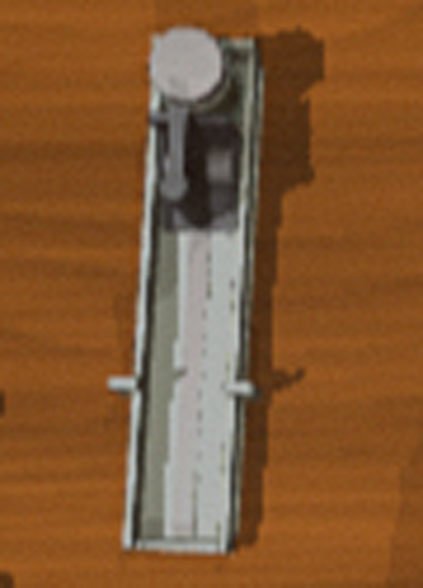

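```bash
python3 - <<'E'
from h import *
c=np.load("top0.npz");s=np.load("side0.npz")
R=lambda x,y,h:ray(c,200+(x+.5)/4.7-.5,135+(y+.5)/4.7-.5,h)
for n,x,y,h in(("RL",127,540,.032),("RR",235,540,.032),("FL",152,110,.032),("FR",260,110,.032),("postL",108,384,.048),("postR",256,387,.048),("jar",187,64,.099)):print(n,R(x,y,h).round(4))
a=np.arctan2(*((R(127,540,.032)-R(152,110,.032)+R(235,540,.032)-R(260,110,.032))[[1,0]]*-1));print("yaw from walls",np.degrees(a))
m=(R(108,384,.048)+R(256,387,.048))/2;print("mark",m)
for n,k,(r0,r1,c0,c1) in(("top",c,(150,185,228,250)),("side",s,(228,275,245,280))):
    P=cloud(k);z=P[...,2];q=np.zeros_like(z,bool);q[r0:r1,c0:c1]=1
    q&=(z>.108)&(z<.123)
    # re-cast fin-top pixels on z=.116
    pts=np.array([ray(k,u,v,.116) for v,u in np.argwhere(q)]);
    f=cv2.fitLine(pts[:,:2].astype(np.float32),cv2.DIST_HUBER,0,.01,.01).ravel();d=f[:2]*np.sign(f[0])
    t=(pts[:,:2]-f[2:])@d;print(n,"fin yaw",np.degrees(np.arctan2(d[1],d[0])),"centre",f[2:],"ends",f[2:]+d*t.min(),f[2:]+d*t.max())
    for x in np.arange(.63,.69,.008):
        Q=pts[abs(pts[:,0]-x)<.004]
        if len(Q):print(round(x,3),Q[:,1].min().round(4),Q[:,1].max().round(4))
E
```

```text
RL [0.4475 0.2099 0.032 ]
RR [0.4461 0.1482 0.032 ]
FL [0.6983 0.1956 0.032 ]
FR [0.697  0.1323 0.032 ]
postL [0.5359 0.2182 0.048 ]
postR [0.5324 0.1339 0.048 ]
jar [0.7099 0.1655 0.099 ]
yaw from walls -3.4563625680681738
mark [0.53415117 0.17601249 0.048     ]
top fin yaw -3.5665143 centre [0.6557973  0.16871603] ends [0.63036573 0.17030113] [0.68292528 0.1670252 ]
0.63 0.1643 0.1746
0.638 0.1617 0.1772
0.646 0.1643 0.1746
0.654 0.1642 0.1746
0.662 0.1642 0.172
0.67 0.1616 0.172
0.678 0.1616 0.172
0.686 0.1642 0.1719
side fin yaw -6.219223 centre [0.65479535 0.17906898] ends [0.62970018 0.18180371] [0.68331659 0.1759609 ]
0.63 0.1761 0.1916
0.638 0.1702 0.1898
0.646 0.1718 0.1856
0.654 0.1715 0.1871
0.662 0.1712 0.1861
0.67 0.1702 0.1851
0.678 0.1709 0.1833
0.686 0.1733 0.1808
```

```bash
python3 -m jog '[[1,0,0,0,0.152],[1,0,0,0,0.152],[1,0,0,0,0.152],[1,0,0,0,0.151],[1,0.45,-1,0,0],[1,0.45,-1,0,0],[1,0.45,-1,0,0],[1,0.45,-1,0,0],[1,0.45,-1,0,0],[1,0.45,-1,0,0],[1,0.45,-1,0,0],[1,0.45,-1,0,0]]' 40; python3 -m jog '[[1,0.45,-1,0,0],[1,0.45,-1,0,0],[1,0.45,-1,0,0],[1,0.45,-1,0,0],[1,0.45,-1,0,0],[1,0.45,-1,0,0],[1,0.45,-1,0,0],[1,0.45,-1,0,0],[1,0.45,-1,0,0],[1,0.45,-1,0,0],[1,0.45,-1,0,0],[1,0.45,-1,0,0]]'
```

```text
time_s: 1.1
tool_pos: [0.3439, -0.4384, 0.2391]
tool_rot: [-180.0, 0.0, -3.5]
force: [0.0, -0.4, -0.7]
grip_width: 0.0869
grasp_force: 0.0
time_s: 2.1
tool_pos: [0.4664, -0.2057, 0.2392]
tool_rot: [-180.0, 0.0, -3.6]
force: [0.4, -0.1, -0.1]
grip_width: 0.087
grasp_force: 0.0
```

```bash
python3 -m jog '[[1,0.45,-1,0,0],[1,0.45,-1,0,0],[1,0.45,-1,0,0],[1,0.45,-1,0,0],[1,0.45,-1,0,0],[1,0.45,-1,0,0],[1,0.45,-1,0,0],[1,0.45,-1,0,0],[1,0.45,-1,0,0],[1,0.45,-1,0,0],[1,0.45,-1,0,0],[1,0.45,-1,0,0]]'; python3 -m jog '[[1,0.45,-1,0,0],[1,0.45,-1,0,0],[1,0.45,-1,0,0],[1,0.45,-1,0,0],[1,0.4,-0.8,0,0],[1,0.4,-0.8,0,0],[1,0,-0.3,0,0],[1,0,0,0,0],[1,0,0,0,0]]'
```

```text
time_s: 3.1
tool_pos: [0.5891, 0.0269, 0.239]
tool_rot: [180.0, 0.0, -3.6]
force: [-0.8, -0.5, 0.1]
grip_width: 0.0872
grasp_force: 0.0
time_s: 3.85
tool_pos: [0.6477, 0.1402, 0.239]
tool_rot: [179.9, 0.1, -3.5]
force: [0.3, -0.4, 0.2]
grip_width: 0.087
grasp_force: 0.0
```

```bash
python3 -m jog '[[1,0.32,-0.72,0,0],[1,0.31,-0.71,0,0],[1,0,0,0,0],[1,0,0,1,0],[1,0,0,1,0],[1,0,0,1,0],[1,0,0,1,0],[1,0,0,0.75,0],[1,0,0,0,0],[1,0,0,0,0]]'; python3 - <<'E'
from cell import env, read_camera
import cv2
a=read_camera("top")["color"][110:230,190:310,::-1];b=read_camera("side")["color"][150:270,200:320,::-1]
cv2.imwrite("pics/pre.png",cv2.resize(cv2.hconcat([a,b]),None,fx=3.3,fy=3.3,interpolation=cv2.INTER_CUBIC))
E
```

```text
time_s: 4.68
tool_pos: [0.6619, 0.1663, 0.144]
tool_rot: [179.9, 0.1, -3.6]
force: [-0.4, -0.6, -0.7]
grip_width: 0.0871
grasp_force: 0.0
```

View pics/pre.png

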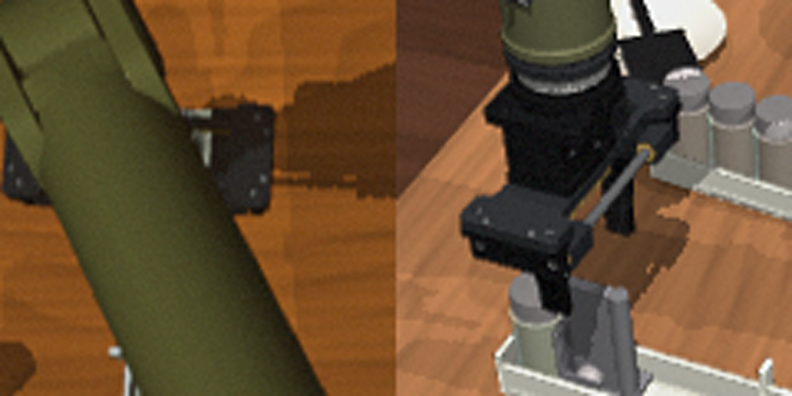

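The side half of the picture shows the near finger at (555,295), just above and beside the fin at (600,330), with the jaws straddling it. I'll descend and close.

```bash
python3 -m jog '[[1,0,-0.1,0.9,0],[1,0,0,0.9,0],[1,0,0,0.45,0],[1,0,0,0,0],[1,0,0,0,0]]'; python3 -m jog '[[0,0,0,0,0],[0,0,0,0,0],[0,0,0,0,0],[0,0,0,0,0],[0,0,0,0,0],[0,0,0,0,0],[0,0,0,0,0],[0,0,0,0,0],[0,0,0,0,0],[0,0,0,0,0]]' 40
```

```text
time_s: 5.2
tool_pos: [0.6629, 0.1702, 0.1002]
tool_rot: [180.0, -0.0, -3.6]
force: [-0.1, 0.5, 0.7]
grip_width: 0.0871
grasp_force: 0.0
time_s: 6.03
tool_pos: [0.6626, 0.1703, 0.0994]
tool_rot: [180.0, 0.0, -3.5]
force: [0.4, 0.0, -0.1]
grip_width: 0.0283
grasp_force: 0.0
```

```bash
python3 -m jog '[[0,0,0,0,0],[0,0,0,0,0],[0,0,0,0,0],[0,0,0,0,0],[0,0,0,0,0],[0,0,0,0,0],[0,0,0,0,0],[0,0,0,0,0]]' 40
```

```text
time_s: 6.7
tool_pos: [0.6627, 0.1716, 0.0995]
tool_rot: [-179.9, -0.0, -3.5]
force: [2.7, 5.2, -2.7]
grip_width: 0.0094
grasp_force: 40.0
```

Gripped: the opening is 9.4 mm on the 10 mm fin. Now I'll ease off the side load and pull.

```bash
python3 -m jog '[[0,0,-0.08,0,0],[0,-0.2,0,0,0],[0,-0.4,0,0,0],[0,-0.4,0,0,0],[0,-0.4,0,0,0],[0,-0.4,0,0,0],[0,-0.4,0,0,0],[0,-0.4,0,0,0],[0,-0.4,0,0,0],[0,-0.4,0,0,0],[0,-0.4,0,0,0],[0,-0.2,0,0,0]]'; python3 -m jog '[[0,-0.4,0,0,0],[0,-0.4,0,0,0],[0,-0.4,0,0,0],[0,-0.4,0,0,0],[0,-0.4,0,0,0],[0,-0.4,0,0,0],[0,-0.2,0,0,0],[0,0,0,0,0],[0,0,0,0,0]]'
```

```text
time_s: 7.7
tool_pos: [0.5834, 0.1765, 0.0995]
tool_rot: [-180.0, -0.1, -3.6]
force: [6.1, 3.5, -6.6]
grip_width: 0.0101
grasp_force: 40.0
time_s: 8.45
tool_pos: [0.532, 0.1798, 0.0995]
tool_rot: [-180.0, -0.2, -3.6]
force: [6.0, 3.3, -6.3]
grip_width: 0.0097
grasp_force: 40.0
```

```bash
python3 -m jog '[[0,-0.3,0,0,0],[0,-0.4,0,0,0],[0,-0.3,0,0,0],[0,-0.05,0,0,0],[0,0,0,0,0],[0,0,0,0,0]]'; python3 - <<'E'
from cell import env, read_camera
import cv2,numpy as np
for n in("top","side"):
    c=read_camera(n); np.savez(f"{n}1.npz",**c)
    if n=="side": b=c["color"][215:305,225:355,::-1]
    else: a=c["color"][130:260,210:280,::-1]
cv2.imwrite("pics/h1.png",cv2.resize(b,None,fx=6,fy=6,interpolation=cv2.INTER_CUBIC))
cv2.imwrite("pics/h2.png",cv2.resize(a,None,fx=4,fy=4,interpolation=cv2.INTER_CUBIC))
E
```

```text
time_s: 8.95
tool_pos: [0.5113, 0.181, 0.0995]
tool_rot: [-180.0, -0.2, -3.6]
force: [5.1, 4.0, -7.2]
grip_width: 0.0097
grasp_force: 40.0
```

View pics/h1.png

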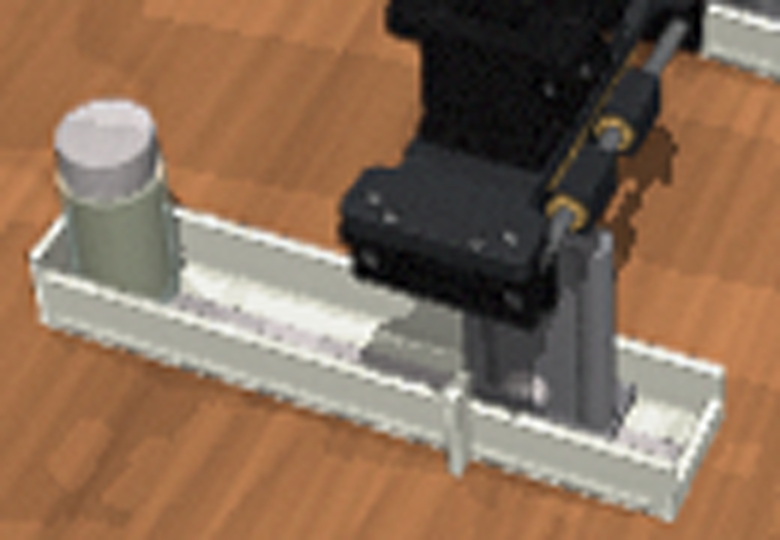

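View pics/h2.png

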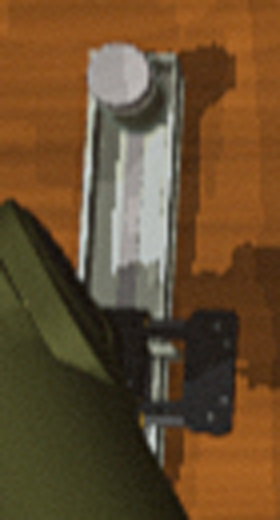

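The side view shows the paddle's front edge at crop (463,340), next to the near post at (457,430); the last jar is standing at the front. I'll measure the gap between the edge and the post.

```bash
python3 - <<'E'
from h import *
s=np.load("side1.npz");y=np.radians(-3.5);ax=np.array([np.cos(y),np.sin(y),0]);n=np.array([-np.sin(y),np.cos(y),0])
m=np.array([.53415,.1760,0])
def hit(x,yy,off):
    d=s["world_from_camera"][:3,:3]@np.linalg.solve(s["mtx"],[225+(x+.5)/6-.5,215+(yy+.5)/6-.5,1]);o=s["world_from_camera"][:3,3]
    p=o+d*((m-o)@n+off)/(d@n);return ((p-m)@ax*1000).round(1),p.round(4)
for t in((463,315,.023),(463,345,.023),(463,370,.023),(457,430,.042),(457,460,.042),(446,430,.042),(467,430,.042)):print(t,hit(*t))
c=np.load("top1.npz");P=cloud(s);g=s["color"]
for r in range(264,280):print(r,[f"{P[r,u,2]*1000:.0f}:{g[r,u].mean():.0f}" for u in range(297,310)])
print("frontstop inner / rear end", hit(672,520,.030),hit(38,325,.030))
E
```

```text
(463, 315, 0.023) (np.float64(4.4), array([0.5399, 0.1987, 0.0698]))
(463, 345, 0.023) (np.float64(5.2), array([0.5408, 0.1986, 0.052 ]))
(463, 370, 0.023) (np.float64(5.9), array([0.5414, 0.1986, 0.0369]))
(457, 430, 0.042) (np.float64(0.6), array([0.5373, 0.2179, 0.0223]))
(457, 460, 0.042) (np.float64(1.5), array([0.5382, 0.2178, 0.0035]))
(446, 430, 0.042) (np.float64(5.7), array([0.5424, 0.2176, 0.0202]))
(467, 430, 0.042) (np.float64(-4.0), array([0.5328, 0.2182, 0.0242]))
264 ['153:20', '156:8', '157:7', '157:12', '161:18', '161:18', '162:15', '164:7', '164:19', '164:10', '165:6', '166:5', '167:54']
265 ['153:69', '153:56', '155:41', '157:21', '157:11', '158:18', '158:16', '158:8', '159:19', '161:16', '162:18', '161:9', '164:28']
266 ['20:123', '21:125', '22:104', '153:67', '153:58', '152:30', '157:22', '155:19', '158:12', '156:20', '155:14', '159:12', '160:18']
267 ['14:117', '17:118', '16:120', '19:123', '22:128', '78:68', '151:44', '152:38', '153:25', '154:24', '157:15', '158:11', '158:20']
268 ['12:118', '10:118', '14:119', '13:119', '18:122', '73:70', '75:65', '76:68', '6
[... 842 characters left out ...]
', '51:65', '52:73', '44:68', '39:50', '32:49', '36:63', '37:63']
276 ['1:123', '1:129', '4:130', '3:129', '3:137', '4:94', '44:72', '48:69', '40:66', '36:53', '31:53', '31:62', '34:64']
277 ['5:110', '4:109', '5:112', '4:112', '44:172', '45:164', '42:108', '41:75', '41:69', '36:49', '26:51', '25:62', '31:69']
278 ['2:103', '4:107', '2:114', '48:141', '49:159', '47:150', '42:95', '38:72', '36:69', '31:52', '23:52', '24:62', '33:81']
279 ['2:100', '2:110', '8:159', '48:182', '49:177', '42:132', '39:93', '35:70', '35:70', '37:70', '23:61', '34:75', '34:92']
frontstop inner / rear end (np.float64(-89.4), array([ 0.4468,  0.2114, -0.0073])) (np.float64(211.9), array([ 0.7475,  0.193 , -0.0093]))
```

Travel from the TCP gives about 0.199, and the camera gives about 0.196. I'll pull back another 2 mm and let it settle.

```bash
python3 -m jog '[[0,-0.1,0,0,0],[0,0,0,0,0],[0,0,0,0,0],[0,0,0,0,0],[0,0,0,0,0],[0,0,0,0,0],[0,0,0,0,0],[0,0,0,0,0]]'; python3 -m jog '[[0,0,0,0,0],[0,0,0,0,0],[0,0,0,0,0],[0,0,0,0,0],[0,0,0,0,0],[0,0,0,0,0]]'
python3 - <<'E'
from cell import env,read_camera
from h import *
s=read_camera("side");o=np.load("side1.npz")
# sub-pixel edge position of the paddle, before and now
for k in(o,s):
    g=k["color"].astype(float).mean(2)[269:275,298:306].mean(0);i=np.argmax(g<94);print(298+i-1+(g[i-1]-94)/(g[i-1]-g[i]))
a=lambda k:k["color"][228:268,228:258].astype(float)
print("jar region change",abs(a(s)-a(o)).mean())
print(np.linalg.norm(env.get_obs()["tool_pos"][:2]-[.6627,.1716])+.047)
E
```

```text
time_s: 9.72
tool_pos: [0.5094, 0.1812, 0.0995]
tool_rot: [-180.0, -0.2, -3.6]
force: [5.7, 3.5, -8.1]
grip_width: 0.01
grasp_force: 40.0
time_s: 10.22
tool_pos: [0.5094, 0.1812, 0.0995]
tool_rot: [-180.0, -0.2, -3.6]
force: [6.1, 4.0, -6.7]
grip_width: 0.0097
grasp_force: 40.0
301.6556543837357
302.43350383631713
jar region change 1.4155555555555555
0.2005510186352163
```

```bash
python3 -c "
from cell import env
print(env.sign_off())"
```

```text
the job is handed in; nothing more can be done
None
```

I pulled the pusher back to the full-line and handed the job in with the gripper still holding it: its value is about 0.198–0.2005 m by camera and arm travel, with a 40 N grip. The last jar still stands at the front and I touched nothing else; the hand-in returned no verdict.

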